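Feel the gap of a tile press with a taper gauge

ROBOT

A 6-joint arm with a two-finger parallel gripper is mounted at the origin on a cart in front of the work surface, level with it; the furniture and walls round the work are solid. World frame = base frame: x ahead of the robot, y to its left, z up, the work surface at z = 0. Lengths are in m, angles in rad, forces in N, time in s.
With the tool pointing down it reaches from about 0.25 to 0.725 m from the base axis. Payload 4 kg.
Tool frame: the origin (TCP) lies midway between the tips of the shut fingers; the grasp point (between the pads) lies 19 mm behind it; z points along the fingers, y is the line along which they close (so a half turn about z gives the same grasp; the last joint's range is limited). The gripper opens to 85 mm and grips with 20 to 120 N. Pads are 22 mm wide; open, the fingers measure 114 mm over their backs; the gripper's body (76 mm by 85 mm) begins 54 mm behind the grasp point. The pads swing forward as they close: fully open they stand 13 mm farther back than shut.
Start: joints at [-1.261, 0.241, 0.005, 1.335, 0, 1.571], TCP at [0.152, -0.476, 0.231] pointing down, gripper open.
Joint ranges: [-2.72, 2.72], [-1.05, 1.87], [-1.09, 1.28], [-1.99, 2.15], [-1.42, 1.44], [-3.14, 3.14]. Speed limits (rad/s): [2.79, 2.79, 3.14, 3.14, 3.14, 3.14].

INTERFACE

Orientations are given as a unit quaternion [x, y, z, w].
In Python, from workcell import get_obs, camera, job_done, silhouettes gives the robot as it stands. The module is installed in compiled form; this text tells all that it offers.
- The arm moves only by the tool drive_tool, never from a script. Its argument "increments" is a list of rows, each a list of 3 entries, a list of its own where there are three numbers: the shift along the world's x, y, z in mm, then the turn, a rotation vector about the world's x, y, z in degrees, then the opening, from 0 (shut) to 1 (fully open). A call has 1 to 8 rows; each row shifts and turns the commanded pose from where the row before left it; what a row does not reach is not made up. A row lasts 1/12 s, in which the tool goes at most 41.7 mm and 7.16 degrees, less where a joint would pass 70% of its speed; a pose out of reach is approached as far as the arm can. A call is refused whole if a number of a shift passes 41.7 or a number of a turn 7.16, either way. A call with a gripper value outside its range is refused whole. The fingers move at their own pace and stop on an object; the grip force is fixed at half the most. Time passes only in rows, so rows that do not move let the fingers close. It gives the time, the measured TCP pose, the force, the opening and the grip force at its end, in the units of the state.
- get_obs(): the state, without advancing time (a new reading comes with each control period).
- camera(name): name is "scene" or "top"; returns a dict with "image" (400x640x3 uint8, red, green, blue), "K" (3x3 intrinsics, pixels), "k1" (the pictures are not rectified: a ray, as slopes to the right and down, at radius r is drawn at 1 + k1 r^2 times it, then the intrinsics apply), "view" (4x4, takes a point from world to camera coordinates). Camera axes: x right, y down, z forward; pixel columns grow to the right and rows downward; lengths in m; the calibration is good to about 2 mm. A picture is of the moment at which its call begins. There is no depth.
- job_done(): hands the job in; it is judged then, once.
Trained networks look in a picture, given as the dict that the camera call returned (one of the last four; its "shot" number tells which), for a name from the list of things; names that differ only in an ending like _2 or _b are one class to them, and where a whole thing is asked for, a point or a joint stands for the part that bears it (a point fixed in the world has none). Each returns a list of dicts, best first, with "conf" (0 to 1); they miss things now and then, are a little off and sometimes report something else, mostly with a low value. They report only what shows in the picture. A call takes as long as a camera call.
- silhouettes(query, picture): "region" (400x640 bool, what is visible of it) and "bbox" ([left, top, right, bottom] in pixels, round what is visible of it).
The state is a dict: "clock": time; "joint_pos": joint angles; "joint_vel": joint speeds; "tau": joint torques, N m; "eef_pos": TCP position; "tool_rot": TCP orientation; "ft_force": force on the tool from outside, world axes, zero at the start; "ft_torque": the same for the moment, N m; "grip_width": finger opening in m; "grasp_force": force on a finger pad.
Only numpy, scipy, OpenCV 4.12 (cv2) and the standard library are available. Lean on these libraries where they do the work, as an engineer would, in place of code of your own. Each camera call takes 0.05 s, during which the arm holds its last target. There are 200 camera calls.

TASK

Take the taper gauge by its wooden handle and slide its blade, flat on the lower plate, straight into the gap of the small tile press until the sprung upper plate drags on it snugly: lifted just off its rest by about 1 to 2 mm, not forced up. Finish while still holding the gauge by the handle at that depth, without letting go. Leave the other things on the table alone.

Things in the scene. Friction and masses are not known exactly. Their poses are not given: they have to be found in the camera images.
- taper_gauge: Taper gauge lying loose on the table, 0.18 kg: upright wooden handle block (70 long x 16 wide x 34 mm high) with a long steel wedge blade on one end. Origin: centre of the handle's underside, the place to grip (across the 16 mm, along y); +x points along the blade to its tip, z up. The handle spans x = -35 to +35 mm, the blade x = 35 to 155 mm.
- gauge_tip (a point): Tip of the blade, on its underside, mid-width, 155 mm from the gauge's origin; axes as the gauge's. The blade is 22 mm wide; its underside is flat and level with the handle's underside; its top slopes: 3 mm thick at the tip, 14 mm at the handle, 1 mm more per 10.9 mm of length.
- tile_press: Small tile press fixed to the table: grey base 140 x 150 mm, fixed steel lower plate 90 (x) x 94 (y) mm with its top 45 mm above the table, a 14 mm column at each side (y = +-61 mm), 112 mm high; the head between them reaches 99 mm at most. Origin: centre of the base's underside. +x is the direction in which the gauge goes in, z up. The mouth is at x = -45 mm.
- press_mouth (a point): Middle of the lower plate's front edge, on its top face (45 mm above the table), where the gap begins. Axes as the press's: +x goes inward. In front of it both plates have flared lips 13 mm long that widen the opening by 6 mm up and 6 mm down.
- upper_plate_edge (a point): Middle of the upper plate's front lower edge, right above press_mouth. Its height over press_mouth is the gap, 6.5 to 9.5 mm with the plate on its rest, different every time (the head is clamped at another height).
- upper_plate (a joint): Lift of the sprung upper plate in m: 0 on its rest, up to 0.008. Spring and weight press it down with 3 N at rest, 1 N more per mm. A blade lying on the lower plate meets its edge once as thick as the gap (38 to 71 mm of tip past the mouth); a few N of resistance to pushing are then felt, and each further 10.9 mm of depth lifts the plate 1 mm.
- clay: Lump of brown clay, 52 x 65 x 46 mm, a bystander at the back of the table; origin at its underside.
- rib: Wooden potter's rib lying flat, 40 x 90 x 9 mm, a bystander; origin at its underside.
- soft_rib: Kidney-shaped soft rib lying flat, 51 x 80 x 8 mm, a bystander; origin at its underside.
- cup: Straight ceramic beaker, 77 mm across, 98 mm high, a bystander; origin at its underside.
- tile: Glaze test tile lying flat, 65 x 45 x 9 mm, a bystander; origin at its underside.

How it is judged:
By the outcome, as a careful person would: the job done as asked, in the order asked, and still so for the second after the job is handed in, while the arm keeps its last pose, push and grip.
It also fails if it takes over 58 s, if anything falls off the work surface, if the arm or the gripper's body presses on something with over 40 N, if the wrist force passes 120 N, or if a joint passes its speed limit or range.

## Working session

There is one attempt and no reset: what is moved stays moved. The work goes in short steps, Python scripts to look and compute and a tool call to move; the robot and the scene stay as the last step left them, time stands still between calls to the robot, and variables do not carry over. Pictures are saved under pics/ and viewed, at most 10 in all, crops included, and the job is handed in when it is done.

Besides the shell and the picture viewer there is one more tool, called after "Call:" as name(argument=value, ...) on one line, values as JSON. drive_tool: Moves the arm, as the interface text tells. Its arguments: {"type":"object","properties":{"increments":{"type":"array"}},"required":["increments"]}

```bash
mkdir -p pics; cat > h.py <<'E'
import numpy as np, cv2
from workcell import *
def ray(cam,uv):
    K=np.array(cam["K"]);V=np.array(cam["view"]);d=np.array([(uv[0]-K[0,2])/K[0,0],(uv[1]-K[1,2])/K[1,1]])
    s=d.copy()
    for _ in range(30): s=d/(1+cam["k1"]*(s@s))
    R=V[:3,:3];o=-R.T@V[:3,3];return o,R.T@np.array([s[0],s[1],1])
def atz(cam,uv,z):
    o,d=ray(cam,uv);return o+d*(z-o[2])/d[2]
def proj(cam,P):
    P=np.atleast_2d(P);V=np.array(cam["view"]);c=P@V[:3,:3].T+V[:3,3];s=c[:,:2]/c[:,2:]
    s=s*(1+cam["k1"]*(s**2).sum(1,keepdims=True));K=np.array(cam["K"])
    return s*[K[0,0],K[1,1]]+[K[0,2],K[1,2]]
E
python3 - <<'E'
from h import *
o=get_obs();print(o["clock"],o["eef_pos"],o["tool_rot"],o["grip_width"])
for n in ("top","scene"):
    c=camera(n);cv2.imwrite(f"pics/{n}0.png",c["image"][:,:,::-1])
    V=c["view"];print(n,c["K"],c["k1"],(-V[:3,:3].T@V[:3,3]).round(3),V[2,:3].round(3))
    for q in ("taper_gauge","tile_press","upper_plate","cup","clay"):
        r=silhouettes(q,c)
        for x in r[:2]: 
            m=x["region"].astype(np.uint8);rr=cv2.minAreaRect(cv2.findNonZero(m));print(q,round(x["conf"],2),x["bbox"],rr)
E
```

```text
0.0 [ 0.15222155 -0.47558992  0.2304061 ] [ 9.88027409e-01  1.54274828e-01 -1.76804321e-04 -1.04177358e-03] 0.08531704755424709
top [[421.8353918   0.        313.7531654]
 [  0.        421.8353918 200.9184348]
 [  0.          0.          1.       ]] -0.005209297285343328 [0.45  0.148 1.172] [ 0.09  -0.021 -0.996]
taper_gauge 0.67 [248.8, 195.9, 317.5, 221.8] ((281.3843688964844, 208.12991333007812), (8.590319633483887, 69.61738586425781), 72.6459732055664)
tile_press 0.82 [359.9, 181.2, 417.0, 244.6] ((386.56805419921875, 209.87600708007812), (50.982357025146484, 57.6905632019043), 10.304845809936523)
upper_plate 0.72 [366.0, 193.0, 406.9, 232.3] ((387.71148681640625, 209.9423065185547), (38.63488006591797, 34.51643753051758), 11.309932708740234)
cup 0.84 [175.5, 200.6, 217.2, 228.7] ((197.5, 213.0), (30.0, 37.0), 90.0)
clay 0.62 [256.2, 138.0, 279.3, 158.8] ((265.5, 148.5), (19.0, 23.0), 90.0)
scene [[485.88818869   0.         316.89424056]
 [  0.         485.88818869 202.12497102]
 [  0.           0.           1.        ]] 0.027854041189829298 [-0.347  0.79   0.928] [ 0.633 -0.459 
[... 166 characters left out ...]
 0.8 [351.3, 151.3, 409.3, 212.6] ((376.1829528808594, 188.64634704589844), (61.39975357055664, 42.460906982421875), 52.69605255126953)
upper_plate 0.7 [358.9, 175.8, 384.6, 193.5] ((371.7310485839844, 182.72760009765625), (27.18829917907715, 13.329898834228516), 49.76364517211914)
cup 0.82 [214.0, 219.1, 248.1, 268.6] ((232.05203247070312, 246.0927734375), (46.23332977294922, 31.297870635986328), 87.27368927001953)
cup 0.27 [275.3, 210.4, 319.6, 243.1] ((297.15380859375, 224.73074340820312), (11.926054000854492, 53.251216888427734), 56.30992889404297)
clay 0.87 [245.5, 188.0, 267.2, 207.7] ((258.80413818359375, 196.3092803955078), (19.291580200195312, 19.494647979736328), 66.03751373291016)
```

View pics/top0.png

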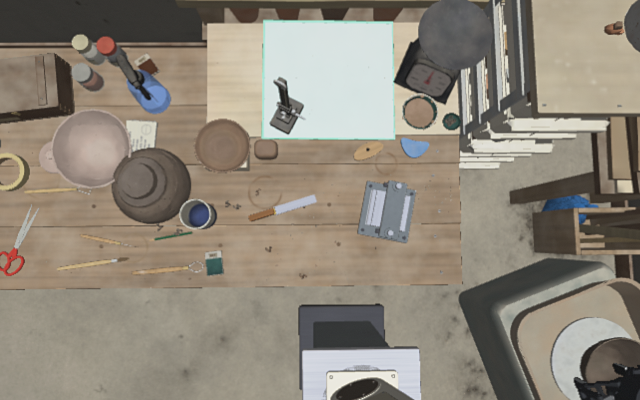

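View pics/scene0.png

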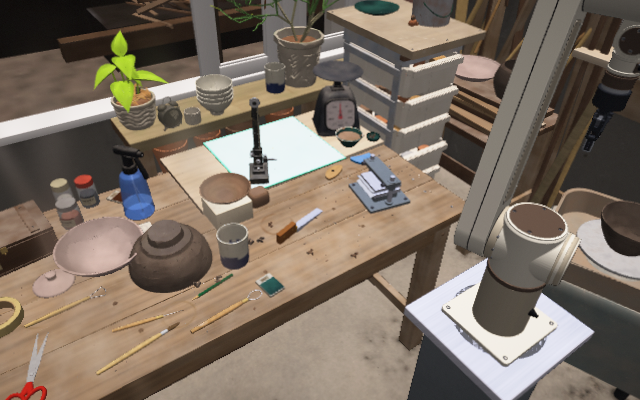

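The top view shows the gauge with its handle at (260,214) and tip at (317,200), and the press at (387,210) with columns near (401,184) and (390,239). The scene view shows the gauge at (297,225) and the press at (377,187). I'll enlarge both.

```bash
python3 - <<'E'
import cv2,numpy as np
a=cv2.imread("pics/top0.png");b=cv2.imread("pics/scene0.png")
A=cv2.resize(a[175:255,240:425],None,fx=4.3,fy=4.3,interpolation=cv2.INTER_CUBIC)[:, :796]
B=cv2.resize(b[145:250,270:415],None,fx=5.5,fy=5.5,interpolation=cv2.INTER_CUBIC)
cv2.imwrite("pics/z1.png",A);cv2.imwrite("pics/z2.png",B)
E
```

```text
(no output)
```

View pics/z1.png

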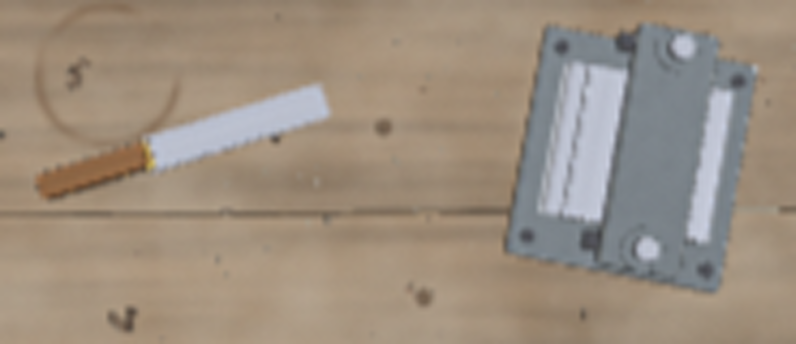

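View pics/z2.png

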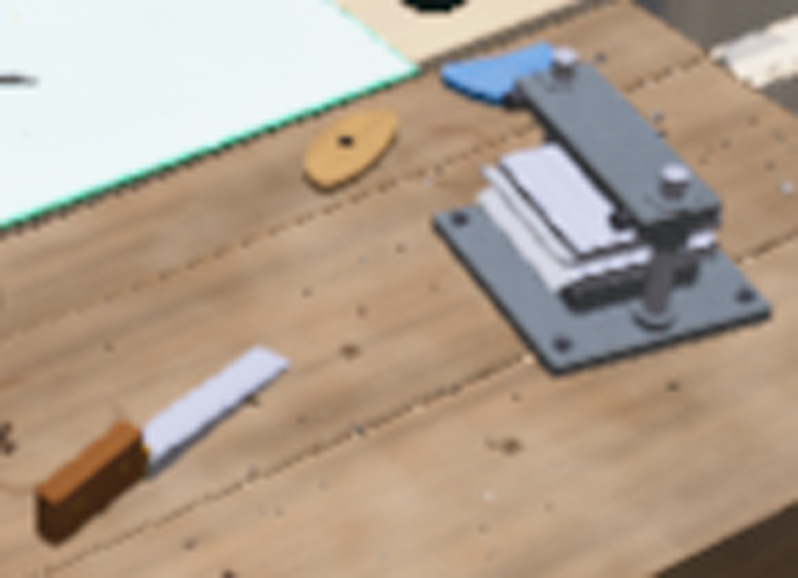

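The crops show the press mouth facing the gauge (toward +y). In z1 its base corners are (547,25), (757,67), (718,291) and (505,252), and the gauge runs from (40,190) to its tip at (324,98). I'll fit both poses by least squares.

```bash
cat > fit.py <<'E'
from h import *
from scipy.optimize import least_squares
ct=camera("top");cs=camera("scene")
T=lambda p:((np.array(p)+.5)/4.3-.5)+[240,175]
S=lambda p:((np.array(p)+.5)/5.5-.5)+[270,145]
def pts(v,L):
    c,s=np.cos(v[2]),np.sin(v[2]);L=np.array(L,float)
    return np.c_[v[0]+c*L[:,0]-s*L[:,1],v[1]+s*L[:,0]+c*L[:,1],L[:,2]]
def solve(x0,top,sce):
    def res(v):
        r=[]
        for cam,f,obs in((ct,T,top),(cs,S,sce)):
            for l,p in obs:
                l=[l[0],l[1],v[3] if l[2]=='h' else l[2]]
                r.append(proj(cam,pts(v,[l]))[0]-f(p))
        return np.array(r).ravel()
    s=least_squares(res,x0,loss="soft_l1");print(s.x.round(4),"yaw",np.degrees(s.x[2]).round(2));print(res(s.x).reshape(-1,2).round(1).tolist());return s.x
a,b=.07,.075
top=[((-a,b,'h'),(547,25)),((a,b,'h'),(757,67)),((a,-b,'h'),(718,291)),((-a,-b,'h'),(505,252))]
E
python3 - <<'E'
from fit import *
# mouth faces +y => press x ~ -y ; press +y ~ +x world (up in image)
sce=[((-a,b,'h'),(433,215)),((-a,-b,'h'),(555,370)),((a,-b,'h'),(770,312))]
v=solve([.45,-.1,-np.pi/2,.01],top,sce)
solve([.45,-.1,-np.pi/2,.01],top,[]);solve([.45,-.1,-np.pi/2,.01],[],sce)
top=[((.155,.011,.003),(318,83)),((.155,-.011,.003),(330,113)),((-.035,.008,.034),(36,179)),((-.035,-.008,.034),(45,200)),((.035,.008,.034),(143,138))]
sce=[((.155,.011,.003),(262,346)),((.155,-.011,.003),(289,363)),((-.035,.008,.034),(37,494)),((-.035,-.008,.034),(57,513)),((.035,.008,.034),(125,421)),((.035,-.008,.034),(148,447))]
g=solve([.45,.2,-np.pi/2,.0],top,sce)
solve([.45,.2,-np.pi/2,.0],top,[]);solve([.45,.2,-np.pi/2,.0],[],sce)
print("mouth",pts(v,[[-.045,0,.045]]))
# colour-based gauge check
E
```

```text
[ 0.525  -0.0795 -1.7716  0.0032] yaw -101.51
[[-0.0, -0.1], [0.1, -0.2], [0.0, 0.5], [-0.0, -0.2], [-0.4, 0.4], [-0.3, 0.0], [0.7, -0.3]]
[ 5.2530e-01 -8.0400e-02 -1.7694e+00 -1.5000e-03] yaw -101.38
[[-0.0, 0.1], [-0.1, -0.2], [-0.0, 0.3], [0.1, -0.2]]
[ 0.5363 -0.0909 -1.7777 -0.009 ] yaw -101.85
[[0.1, 0.5], [-0.4, -0.2], [0.3, -0.2]]
[ 0.5151  0.2669 -1.2503  0.    ] yaw -71.64
[[0.1, 0.3], [-0.1, 0.7], [-0.5, 0.3], [-0.8, 1.0], [-0.7, 1.5], [-0.7, -0.9], [0.3, -1.1], [-0.3, -1.6], [0.6, -2.6], [-0.1, -1.5], [0.1, -3.9]]
[ 0.5171  0.2658 -1.2497  0.    ] yaw -71.6
[[0.5, -0.5], [0.3, -0.0], [-0.1, -0.5], [-0.3, 0.3], [-0.3, 0.7]]
[ 0.5086  0.271  -1.2474  0.    ] yaw -71.47
[[-0.7, 0.7], [0.3, 0.5], [-0.3, 0.3], [0.6, -0.7], [-0.1, 0.3], [0.2, -2.1]]
mouth [[ 0.53401675 -0.03545227  0.045     ]]
```

Call:
drive_tool(increments=[[[18.2,37,0],[0,0,4.5],1],[[18.2,37,0],[0,0,4.5],1],[[18.2,37,0],[0,0,4.5],1],[[18.2,37,0],[0,0,4.5],1],[[18.2,37,0],[0,0,4.5],1],[[18.2,37,0],[0,0,4.5],1],[[18.2,37,0],[0,0,4.5],1],[[18.2,37,0],[0,0,4.5],1]])

```text
clock: 1.37
eef_pos: [0.2984, -0.1785, 0.2317]
tool_rot: [0.891, 0.453, 0.0, 0.001]
ft_force: [1.1, -1.2, -0.5]
grip_width: 0.086
grasp_force: 0.0
```

Call:
drive_tool(increments=[[[18.2,37,0],[0,0,4.5],1],[[18.2,37,0],[0,0,4.5],1],[[18.2,37,0],[0,0,4.5],1],[[18.2,37,0],[0,0,4.5],1],[[18.2,37,0],[0,0,4.5],1],[[18.2,37,0],[0,0,4.5],1],[[18.2,37,0],[0,0,4.5],1],[[18.2,37,0],[0,0,4.5],1]])

```text
clock: 2.03
eef_pos: [0.4441, 0.1181, 0.2316]
tool_rot: [0.707, 0.707, 0.0, 0.0]
ft_force: [1.2, -0.8, 0.6]
grip_width: 0.0851
grasp_force: 0.0
```

Call:
drive_tool(increments=[[[18.2,37,0],[0,0,4.6],1],[[18.2,37,0],[0,0,4.6],1],[[18.2,37,0],[0,0,4.6],1],[[18.2,37,0],[0,0,4.6],1],[[0,0,-40],[0,0,0],1],[[0,0,-40],[0,0,0],1],[[0,0,-40],[0,0,0],1],[[0,0,0],[0,0,0],1]])

```text
clock: 2.7
eef_pos: [0.5104, 0.2612, 0.1024]
tool_rot: [0.586, 0.81, -0.008, -0.004]
ft_force: [-1.5, -0.9, -1.1]
grip_width: 0.0856
grasp_force: 0.0
```

```bash
python3 - <<'E'
from h import *
o=get_obs();print(o["eef_pos"],o["tool_rot"],o["joint_pos"].round(2) if hasattr(o["joint_pos"],"round") else o["joint_pos"])
c=camera("top");s=camera("scene")
A=cv2.resize(c["image"][170:255,230:360],None,fx=4.5,fy=4.5,interpolation=2)
B=cv2.resize(s["image"][150:250,250:380],None,fx=4.5,fy=4.5,interpolation=2)[:,:]
B=cv2.resize(s["image"][165:250,250:345],None,fx=4.5,fy=4.5,interpolation=2)
im=np.hstack([A[:, :370],B[:,:428]]);cv2.imwrite("pics/z3.png",im[:,:,::-1])
E
```

```text
[0.51038498 0.26119102 0.10239619] [ 0.58638938  0.80998422 -0.00762488 -0.00386287] [ 0.47  0.48  0.01  1.12 -0.    1.73]
```

View pics/z3.png

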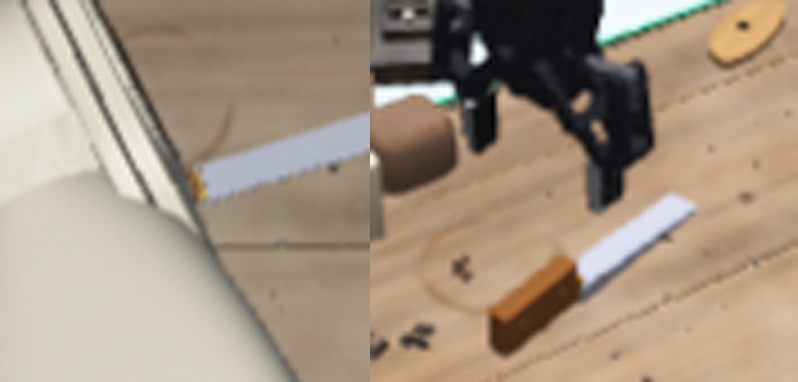

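The left half is mostly hidden by the arm. The right half shows the open gripper above the handle at about (540,305), with clear space round it.

Call:
drive_tool(increments=[[[0,0,0],[0,0,0],1],[[0,0,0],[0,0,0],1]])

```text
clock: 2.97
eef_pos: [0.5188, 0.2648, 0.1149]
tool_rot: [0.587, 0.81, 0.003, 0.001]
ft_force: [-0.3, -0.5, 0.1]
grip_width: 0.0855
grasp_force: 0.0
```

Call:
drive_tool(increments=[[[-1,1,-35],[0,0,0.1],1],[[-1,0,-35],[0,0,0.1],1],[[0,0,-20],[0,0,0],1],[[0,0,-12],[0,0,0],1],[[0,0,-6],[0,0,0],1],[[0,0,0],[0,0,0],1],[[0,0,0],[0,0,0],1]])

```text
clock: 3.55
eef_pos: [0.5161, 0.2655, 0.0054]
tool_rot: [0.585, 0.811, 0.002, 0.001]
ft_force: [-0.2, -0.4, 0.1]
grip_width: 0.0853
grasp_force: 0.0
```

Call:
drive_tool(increments=[[[0,0,0],[0,0,0],0],[[0,0,0],[0,0,0],0],[[0,0,0],[0,0,0],0],[[0,0,0],[0,0,0],0],[[0,0,0],[0,0,0],0],[[0,0,0],[0,0,0],0],[[0,0,0],[0,0,0],0],[[0,0,0],[0,0,0],0]])

```text
clock: 4.22
eef_pos: [0.515, 0.2651, 0.0038]
tool_rot: [0.585, 0.811, 0.001, 0.0]
ft_force: [0.2, -0.3, 3.7]
grip_width: 0.015
grasp_force: 59.1
```

Call:
drive_tool(increments=[[[0,0,30],[0,0,0],0],[[0,0,30],[0,0,0],0],[[9,-19,0],[0,0,-5],0],[[9,-19,0],[0,0,-5],0],[[9,-19,0],[0,0,-5],0],[[9,-19,0],[0,0,-5],0],[[9,-19,0],[0,0,-5],0],[[9,-18,0],[0,0,-4.8],0]])

```text
clock: 4.88
eef_pos: [0.5678, 0.1505, 0.0624]
tool_rot: [0.776, 0.631, -0.001, -0.0]
ft_force: [0.4, 0.1, -1.7]
grip_width: 0.0152
grasp_force: 59.0
```

Call:
drive_tool(increments=[[[0,0,0],[0,0,0],0],[[0,0,0],[0,0,0],0],[[0,0,0],[0,0,0],0]])

```text
clock: 5.13
eef_pos: [0.5676, 0.1519, 0.0626]
tool_rot: [0.774, 0.633, -0.001, -0.001]
ft_force: [0.2, 0.0, -0.6]
grip_width: 0.0147
grasp_force: 58.9
```

```bash
python3 - <<'E'
from h import *
o=get_obs();print(o["eef_pos"],o["tool_rot"],o["ft_force"],o["ft_torque"])
c=camera("top");s=camera("scene")
A=cv2.resize(c["image"][165:255,280:425],None,fx=5.5,fy=5.5,interpolation=2)
cv2.imwrite("pics/z4.png",A[:,:,::-1])
B=cv2.resize(s["image"][140:245,275:415],None,fx=5.5,fy=5.5,interpolation=2)
cv2.imwrite("pics/z5.png",B[:,:,::-1])
E
```

```text
[0.56760395 0.15186231 0.06256601] [ 7.73905450e-01  6.33300441e-01 -7.24965618e-04 -6.16989798e-04] [ 0.16674519  0.00458666 -0.56837332] [0.06086134 0.014037   0.00711979]
```

View pics/z4.png

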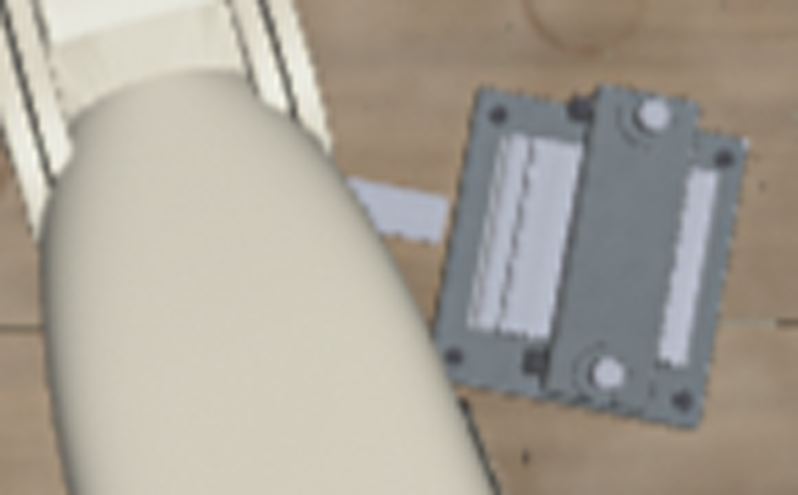

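View pics/z5.png

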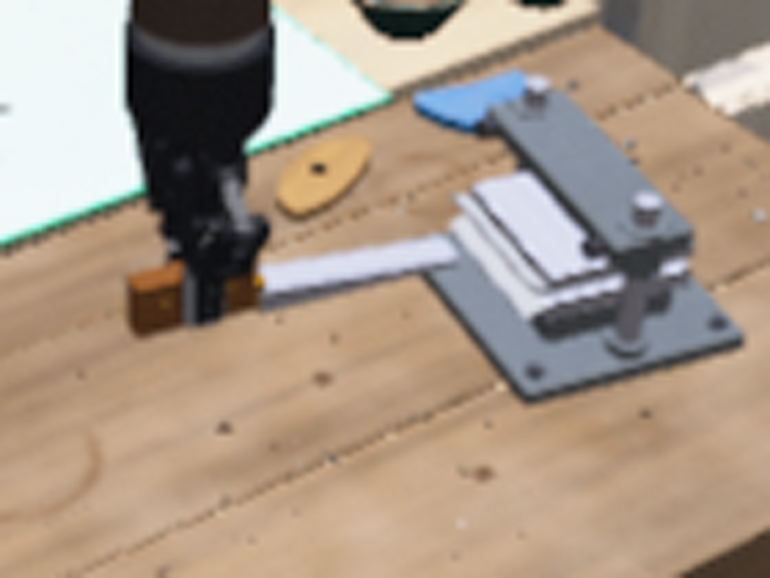

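The top crop shows the blade tip at about (442,219) just short of the lip, whose mid is near (485,233), so it is roughly 3 mm off centre. The scene crop shows a level blade with its tip at (455,245) in front of the mouth.

```bash
python3 - <<'E'
from h import *
c=camera("top");s=camera("scene");o=get_obs()
p=np.array(o["eef_pos"]);q=o["tool_rot"];ty=np.degrees(2*np.arctan2(q[1],q[0]))-90;yaw=np.radians(ty-90)
x=np.array([np.cos(yaw),np.sin(yaw),0]);y=np.array([-x[1],x[0],0])
print("yaw",np.degrees(yaw))
und=p[2]-.0038
tip=p+x*.155;tip[2]=und
print("tip",tip)
C=[tip+y*.011+[0,0,.003],tip-y*.011+[0,0,.003]]
print("top pred",((proj(c,C)-[280,165]+.5)*5.5-.5).round(0).tolist(),"scene pred",((proj(s,C)-[275,140]+.5)*5.5-.5).round(0).tolist())
T=lambda u:((np.array(u)+.5)/5.5-.5)+[280,165]
for n,u,z in(("tipA",(450,197),und+.003),("tipB",(442,243),und+.003),("lipA",(500,137),.06),("lipB",(470,330),.06),("baseA",(478,87),.006),("baseB",(437,377),.006)):print(n,atz(c,T(u),z).round(4))
E
```

```text
yaw -101.34787551983463
tip [0.53737887 0.00070143 0.05933029]
top pred [[450.0, 202.0], [441.0, 247.0]] scene pred [[446.0, 231.0], [465.0, 253.0]]
tipA [ 0.5508 -0.0017  0.0623]
tipB [0.5286 0.0025 0.0623]
lipA [ 0.58   -0.0268  0.06  ]
lipB [ 0.4868 -0.0105  0.06  ]
baseA [ 0.6119 -0.0246  0.006 ]
baseB [ 0.4651 -0.0012  0.006 ]
```

Call:
drive_tool(increments=[[[-2.4,0.5,-7],[0,0,0],0],[[0,0,-5.5],[0,0,0],0],[[0,0,0],[0,0,0],0],[[0,0,0],[0,0,0],0],[[0,0,0],[0,0,0],0]])

```text
clock: 5.75
eef_pos: [0.5659, 0.1524, 0.0506]
tool_rot: [0.774, 0.633, -0.0, -0.0]
ft_force: [-0.1, 0.9, -3.0]
grip_width: 0.0149
grasp_force: 58.9
```

Call:
drive_tool(increments=[[[-1.6,-7.8,0],[0,0,0],0],[[-1.6,-7.8,0],[0,0,0],0],[[-1.6,-7.8,0],[0,0,0],0],[[-1.6,-7.8,0],[0,0,0],0],[[-1.6,-7.8,0],[0,0,0],0],[[0,0,0],[0,0,0],0],[[0,0,0],[0,0,0],0]])

```text
clock: 6.33
eef_pos: [0.558, 0.1125, 0.0509]
tool_rot: [0.775, 0.632, 0.0, -0.0]
ft_force: [0.3, 0.3, -2.2]
grip_width: 0.0151
grasp_force: 58.9
```

Call:
drive_tool(increments=[[[-1.6,-7.8,0],[0,0,0],0],[[-1.6,-7.8,0],[0,0,0],0],[[0,0,0],[0,0,0],0],[[0,0,0],[0,0,0],0],[[0,0,0],[0,0,0],0],[[0,0,0],[0,0,0],0]])

```text
clock: 6.83
eef_pos: [0.5549, 0.0979, 0.0508]
tool_rot: [0.774, 0.633, 0.0, -0.0]
ft_force: [-0.2, 0.2, -2.9]
grip_width: 0.015
grasp_force: 58.9
```

Call:
drive_tool(increments=[[[0,0,-1],[0,0,0],0],[[0,0,0],[0,0,0],0],[[0,0,0],[0,0,0],0],[[0,0,0],[0,0,0],0]])

```text
clock: 7.17
eef_pos: [0.5548, 0.0979, 0.0497]
tool_rot: [0.774, 0.633, -0.0, -0.0]
ft_force: [0.4, -0.8, -2.1]
grip_width: 0.0157
grasp_force: 58.9
```

Call:
drive_tool(increments=[[[0,0,-0.5],[0,0,0],0],[[0,0,0],[0,0,0],0],[[0,0,0],[0,0,0],0],[[0,0,0],[0,0,0],0]])

```text
clock: 7.5
eef_pos: [0.5548, 0.0977, 0.0493]
tool_rot: [0.774, 0.633, 0.0, 0.0]
ft_force: [0.6, -0.3, -2.2]
grip_width: 0.0151
grasp_force: 58.9
```

```bash
python3 -c "
from h import *
o=get_obs();print(o['eef_pos'],o['ft_force'],o['ft_torque'])"
```

```text
[0.55484192 0.0976954  0.04930365] [ 0.59239063 -0.29920019 -2.15581486] [ 0.08931494  0.02848691 -0.00631955]
```

Call:
drive_tool(increments=[[[0,0,-0.5],[0,0,0],0],[[0,0,0],[0,0,0],0],[[0,0,0],[0,0,0],0],[[0,0,0],[0,0,0],0]])

```text
clock: 7.83
eef_pos: [0.5549, 0.0977, 0.0488]
tool_rot: [0.774, 0.633, 0.0, 0.0]
ft_force: [-0.4, 0.0, -1.0]
grip_width: 0.0156
grasp_force: 58.9
```

Call:
drive_tool(increments=[[[0,0,-0.5],[0,0,0],0],[[0,0,0],[0,0,0],0],[[0,0,0],[0,0,0],0],[[0,0,0],[0,0,0],0]])

```text
clock: 8.17
eef_pos: [0.5549, 0.0977, 0.0485]
tool_rot: [0.774, 0.633, 0.0, 0.0]
ft_force: [0.3, 0.5, -0.0]
grip_width: 0.0152
grasp_force: 59.1
```

```bash
python3 -c "
from h import *
o=get_obs();print(o['eef_pos'],o['ft_force'],o['ft_torque'])"
```

```text
[0.55494905 0.09774149 0.04849841] [ 0.27687074  0.46696067 -0.01010509] [-0.03757096  0.035141    0.02293855]
```

```bash
cat > f.py <<'E'
from h import *
F=[];Q=[];P=[]
for i in range(6):
    o=get_obs();F.append(o["ft_force"]);Q.append(o["ft_torque"]);P.append(o["eef_pos"]);c=camera("scene")
F,Q,P=[np.mean(a,0) for a in(F,Q,P)]
x=np.array([-.197,-.980,0]);y=np.array([.98,-.197,0]);p0=np.array([.5549,.0977,0])
print("adv %.2f"%((P-p0)@x*1000),"z %.2f"%(P[2]*1e3),"F push/lat/z",(-F@x).round(2),(F@y).round(2),F[2].round(2),"pitch M",(Q@y).round(3))
import sys
for q in ("upper_plate",):
    r=silhouettes(q,c)
    if r:
        m=r[0]["region"];v,u=np.nonzero(m);print("plate px",len(v),u.mean().round(2),v.mean().round(2),r[0]["bbox"])
E
python3 f.py
```

```text
adv -0.04 z 48.45 F push/lat/z 0.73 -0.08 -0.16 pitch M -0.081
plate px 303 337.96 191.86 [315.0, 184.4, 368.1, 201.6]
```

Call:
drive_tool(increments=[[[-0.8,-3.9,0],[0,0,0],0],[[-0.8,-3.9,0],[0,0,0],0],[[-0.4,-2,0],[0,0,0],0],[[0,0,0],[0,0,0],0],[[0,0,0],[0,0,0],0],[[0,0,0],[0,0,0],0]])

```text
clock: 9.02
eef_pos: [0.5527, 0.0872, 0.0482]
tool_rot: [0.774, 0.633, -0.0, 0.0]
ft_force: [0.5, -2.0, 0.1]
grip_width: 0.0152
grasp_force: 59.2
```

```bash
python3 f.py
```

```text
adv 10.48 z 48.22 F push/lat/z -1.67 0.13 0.2 pitch M -0.512
plate px 339 370.48 182.53 [361.4, 171.4, 384.6, 194.8]
```

Call:
drive_tool(increments=[[[-0.4,-2,0],[0,0,0],0],[[0,0,0],[0,0,0],0],[[0,0,0],[0,0,0],0],[[0,0,0],[0,0,0],0]])

```text
clock: 9.7
eef_pos: [0.5527, 0.0864, 0.0485]
tool_rot: [0.774, 0.633, 0.0, -0.0]
ft_force: [0.5, 1.5, 0.9]
grip_width: 0.0149
grasp_force: 59.3
```

```bash
python3 f.py
```

```text
adv 11.70 z 48.42 F push/lat/z 1.83 0.35 0.71 pitch M 0.082
plate px 321 370.66 182.38 [357.0, 173.1, 384.4, 191.2]
```

Call:
drive_tool(increments=[[[-0.4,-2,0],[0,0,0],0],[[-0.4,-2,0],[0,0,0],0],[[0,0,0],[0,0,0],0],[[0,0,0],[0,0,0],0]])

```text
clock: 10.38
eef_pos: [0.5515, 0.0814, 0.0483]
tool_rot: [0.774, 0.633, -0.0, 0.0]
ft_force: [0.9, 0.2, 0.9]
grip_width: 0.0149
grasp_force: 59.4
```

```bash
python3 f.py
```

```text
adv 16.65 z 48.23 F push/lat/z -0.12 0.17 0.56 pitch M -0.321
plate px 343 371.16 182.02 [359.5, 171.6, 401.1, 197.2]
```

Call:
drive_tool(increments=[[[-0.2,-1,0],[0,0,0],0],[[-0.2,-1,0],[0,0,0],0],[[-0.2,-1,0],[0,0,0],0]])

```text
clock: 10.98
eef_pos: [0.5512, 0.0794, 0.0485]
tool_rot: [0.774, 0.633, 0.0, -0.0]
ft_force: [0.4, 1.2, 1.1]
grip_width: 0.0151
grasp_force: 59.4
```

Call:
drive_tool(increments=[[[-0.2,-1,0],[0,0,0],0],[[-0.2,-1,0],[0,0,0],0]])

```text
clock: 11.15
eef_pos: [0.5507, 0.0771, 0.0484]
tool_rot: [0.774, 0.633, 0.0, -0.0]
ft_force: [-0.4, 1.4, 1.6]
grip_width: 0.0151
grasp_force: 59.4
```

Call:
drive_tool(increments=[[[-0.2,-1,0],[0,0,0],0],[[-0.2,-1,0],[0,0,0],0]])

```text
clock: 11.32
eef_pos: [0.5503, 0.0751, 0.0484]
tool_rot: [0.774, 0.633, 0.0, -0.0]
ft_force: [0.4, 3.8, 1.9]
grip_width: 0.0149
grasp_force: 59.4
```

Call:
drive_tool(increments=[[[-0.2,-1,0],[0,0,0],0],[[-0.2,-1,0],[0,0,0],0]])

```text
clock: 11.48
eef_pos: [0.5502, 0.0739, 0.0486]
tool_rot: [0.774, 0.633, 0.001, -0.001]
ft_force: [0.6, 7.4, 2.3]
grip_width: 0.0151
grasp_force: 59.5
```

Call:
drive_tool(increments=[[[-0.2,-1,0],[0,0,0],0],[[-0.2,-1,0],[0,0,0],0]])

```text
clock: 11.65
eef_pos: [0.55, 0.0723, 0.0487]
tool_rot: [0.774, 0.633, 0.001, -0.001]
ft_force: [0.1, 6.1, 1.9]
grip_width: 0.0151
grasp_force: 59.5
```

```bash
python3 f.py
```

```text
adv 25.99 z 48.68 F push/lat/z 5.51 -0.49 1.9 pitch M 0.929
plate px 371 372.27 182.79 [360.1, 171.7, 399.6, 194.0]
```

Call:
drive_tool(increments=[[[-0.2,-1,0],[0,0,0],0],[[-0.2,-1,0],[0,0,0],0],[[-0.2,-1,0],[0,0,0],0],[[-0.2,-1,0],[0,0,0],0],[[-0.2,-1,0],[0,0,0],0],[[-0.2,-1,0],[0,0,0],0]])

```text
clock: 12.5
eef_pos: [0.549, 0.0666, 0.0488]
tool_rot: [0.774, 0.633, 0.002, -0.001]
ft_force: [1.7, 7.6, 1.3]
grip_width: 0.0151
grasp_force: 59.5
```

Call:
drive_tool(increments=[[[-0.2,-1,0],[0,0,0],0],[[-0.2,-1,0],[0,0,0],0],[[-0.2,-1,0],[0,0,0],0],[[-0.2,-1,0],[0,0,0],0],[[-0.2,-1,0],[0,0,0],0],[[0,0,0],[0,0,0],0],[[0,0,0],[0,0,0],0]])

```text
clock: 13.08
eef_pos: [0.5481, 0.0616, 0.0488]
tool_rot: [0.774, 0.633, 0.002, -0.001]
ft_force: [1.5, 6.8, 1.7]
grip_width: 0.0152
grasp_force: 59.5
```

```bash
python3 f.py; python3 - <<'E'
from h import *
a=cv2.imread("pics/scene0.png");ims=[camera("scene")["image"][:,:,::-1].astype(float) for _ in range(6)];b=np.mean(ims,0)
cv2.imwrite("pics/s6.png",b)
A=cv2.resize(a[165:205,345:400],None,fx=7,fy=7,interpolation=2);B=cv2.resize(b[165:205,345:400].astype(np.uint8),None,fx=7,fy=7,interpolation=2)
cv2.imwrite("pics/z6.png",np.hstack([A,B]))
c=camera("scene")
m=np.array([.533,-.0365,.055]);print(proj(c,[m,m+[0,0,.0015]]),(proj(c,[m])-[345,165])*7)
E
```

```text
adv 36.73 z 48.77 F push/lat/z 6.92 -0.25 1.72 pitch M 1.097
plate px 334 371.22 182.42 [360.1, 173.9, 386.7, 192.3]
[[367.70621058 182.31274339]
 [367.74920583 181.91523557]] [[158.94347403 121.18920373]][ WARN:0@5.226] global loadsave.cpp:1063 imwrite_ Unsupported depth image for selected encoder is fallbacked to CV_8U.
```

View pics/z6.png

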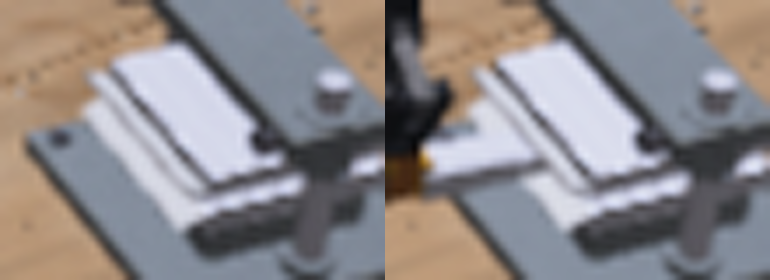

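The right half shows the blade in the gap between the plates, with the upper plate's front edge slightly higher than in the left half. I'll check the lift by sub-pixel registration and read the blade pitch.

```bash
python3 - <<'E'
from h import *
from scipy.spatial.transform import Rotation as R
o=get_obs();z=R.from_quat(o["tool_rot"]).as_matrix()[:,2];x=np.array([-.197,-.980,0]);y=np.array([.98,-.197,0])
print("pos",o["eef_pos"],"tool z tilt along x,y deg",np.degrees([z@x,z@y]))
a=cv2.imread("pics/scene0.png",0);b=cv2.imread("pics/s6.png",0)
def sh(n,l,t,r,d,motion=True):
    W=np.eye(2,3,dtype=np.float32);cc,W=cv2.findTransformECC(a[t:d,l:r].astype(np.float32),b[t:d,l:r].astype(np.float32),W,cv2.MOTION_TRANSLATION,(3,300,1e-7),None,3)
    print(n,W[:,2].round(3),round(cc,4))
sh("plate",360,171,378,190);sh("plate2",363,171,382,192);sh("head",382,155,402,185);sh("base",374,194,405,212);sh("rib",322,162,345,182)
E
```

```text
pos [0.54806626 0.06157841 0.04876038] tool z tilt along x,y deg [-0.21082884  0.05986666]
plate [-0.048 -0.418] 0.8811
plate2 [ 0.064 -0.159] 0.9462
head [0.001 0.024] 0.9978
base [0.01  0.002] 0.9999Traceback (most recent call last):
  File "<stdin>", line 9, in <module>
  File "<stdin>", line 7, in sh
cv2.error: OpenCV(4.12.0) /io/opencv/modules/video/src/ecc.cpp:589: error: (-7:Iterations do not converge) The algorithm stopped before its convergence. The correlation is going to be minimized. Images may be uncorrelated or non-overlapped in function 'findTransformECC'
```

```bash
python3 f.py; python3 -c "
from workcell import *
print(job_done())"
```

```text
adv 36.74 z 48.76 F push/lat/z 7.18 -0.43 1.82 pitch M 1.116
plate px 64 327.97 175.34 [325.6, 168.4, 334.0, 181.5]
the job is handed in; nothing more can be done
None
```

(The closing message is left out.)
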